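# Third hand at the shaker: nip the tube rack with the clamp bar

## Task

Set the yellow tube rack on the shaker's platform, between its two bars, midway along them and with its long sides along them, without dropping or tipping it. Then slide the loose clamp bar up until it nips the rack squarely against the foam of the fixed bar, and keep the bar pressed with a gentle, steady push of about 10 newtons so that a colleague can tighten the knobs. Finish while still pressing, do not let go or back off, and leave everything else on the bench where it is.

Things in the scene. Friction and masses are not known exactly. Their poses are not given: they have to be found in the camera images.
- shaker: White bench shaker, fixed, standing still; housing 330 x 330 mm, platform 300 (x) x 310 (y) mm on top. Origin: under its middle, on the bench; x points to the fixed bar (away from the robot at yaw 0), y along both bars. Guide rails 20 mm wide, 9 mm above the deck, run along x at y = +-141 mm.
- platform (a point): Centre of the top of the smooth black deck (285 x 255 mm) on the shaker, 105 mm above the bench; axes as the shaker's. Fixed bar: aluminium, 20 mm thick (x), centred at x = +118 mm, from 8 to 38 mm above the deck, end blocks to 39 mm.
- foam_strip: Orange firm-foam facing on the inner side of the fixed bar, 230 mm long (y), from 10 to 36 mm above the deck. Origin: middle of its inner face (the rack is pressed on it), at deck height; at rest at x = +92 mm in the platform's frame. It yields along +x like a spring, 2 N per mm, up to 12 mm.
- clamp_bar: Sliding aluminium clamp bar along y, 20 mm thick (x), 258 mm long, 8 to 38 mm above the deck. Origin: its middle at deck height; axes as the platform's. Slides along platform x from -115 to +45 mm, starts within 30 mm of fully back, stays where left, rubs with 1 N. Black end blocks at y = +-141 mm (30 x 28 mm) carry star knobs (30 mm wide, tops 62 mm above the deck) that need no turning.
- rack: Yellow block-shaped rack full of capped sample tubes, 60 (x) x 122 (y, the long side) x 48 mm high, tube caps to 55 mm; about 0.2 kg. Origin: centre of its underside. Either way round is the same. On the bench at the start; it slides easily on the smooth deck (drag up to about 1.5 N).
- blue_rack: Bystander: blue rack of the same size with few tubes. Origin: centre of its underside.
- tip_box: Bystander: blue pipette-tip box with clear lid, 87 x 122 x 66 mm. Origin: centre of its underside.
- bottle: Bystander: amber bottle, 60 mm diameter, 125 mm high. Origin: centre of its underside.
- timer: Bystander: flat white timer, 55 x 75 x 18 mm. Origin: centre of its underside.
- pipette: Bystander: white pipette lying along its y axis, 26 mm wide, 22 mm high, reaching from -67 mm to +191 mm along y from its origin, which lies on the bench under the thick handle.
- pen_pot: Bystander: clear pot with pens, 64 mm diameter, pens to 130 mm. Origin: centre of its underside.
- wash_bottle: Bystander: white wash bottle with red spout, 52 mm diameter, 140 mm high. Origin: centre of its underside.
There are look-alikes about, which are no part of the job. What is shaped like the rack but green, pink or purple is not meant.

How it is judged:
By the outcome, as a careful person would: the job done as asked, in the order asked, and still so for the second after the job is handed in, while the arm keeps its last pose, push and grip.
It also fails if it takes over 72 s, if anything falls off the work surface, if the arm or the gripper's body presses on something with over 40 N, if the wrist force passes 120 N, or if a joint passes its speed limit or range.

## Robot

A 6-joint arm with a two-finger parallel gripper is mounted at the origin on the work surface. World frame = base frame: x ahead of the robot, y to its left, z up, the work surface at z = 0. Lengths are in mm, angles in rad, forces in N, time in s.
With the tool pointing down it reaches from about 400 to 925 mm from the base axis. Payload 12.5 kg.
Tool frame: the origin (TCP) lies at the very end of the fingers, on their centre line; the grasp point (between the pads) lies env.grip_point_offset behind it (env.grip_point_offset is the distance from the TCP to the grasp point, in mm); y points along the fingers, z is the direction in which the jaws open and shut, and the axes are right-handed (so a half turn about y gives the same grasp; the last joint's range is limited). The gripper opens to 95 mm and grips with 3 to 60 N. Pads are 20 mm wide; open, the fingers measure 119 mm over their backs; the gripper's body (75 mm by 180 mm) begins 59 mm behind the grasp point.
Start: joints at [-1.242, 0.491, 1.559, -0, 1.092, -0.106], TCP at [263.292, -566.854, 214.661] pointing down, gripper open.
Joint ranges: [-3.1, 3.1], [-0.84, 2.19], [0.05, 2.79], [-1.13, 4.28], [0.06, 2.93], [-2.69, 2.69]. Speed limits (rad/s): [2.22, 2.22, 2.79, 3.14, 3.14, 3.14].

## Interface

Orientations are given as [roll, pitch, yaw] about the fixed x, y, z axes, in that order (R = Rz(yaw) Ry(pitch) Rx(roll)).
In Python, from cell import readout, read_camera, env, nets gives the robot as it stands.
- The arm moves only by the tool apply_moves, never from a script. Its argument "increments" is a list of rows, each a list of 3 entries, a list of its own where there are three numbers: the shift along the tool's x, y, z in cm, then the turn, a rotation vector about the tool's x, y, z in degrees, then the finger opening in cm, from 0 to 9.51. A call has exactly 5 rows; each row shifts and turns the pose as measured when the row begins, along the tool's axes as they then stand; what a row does not reach is not made up. A row lasts 1/8 s, in which the tool goes at most 62.5 mm and 10.7 degrees, less where a joint would pass 70% of its speed; a pose out of reach is approached as far as the arm can. A call with a gripper value outside its range is refused whole. The fingers move at their own pace and stop on an object; the grip force is fixed at half the most. Time passes only in rows, so rows that do not move let the fingers close, or fill a call up. It gives the time, the measured TCP pose, the force and the opening at its end, in the units of the state.
- readout.state(): the state, without advancing time (a new reading comes with each control period).
- read_camera(name): name is "side" or "top" or "wrist"; returns a dict with "img" (400x640x3 uint8, red, green, blue), "vfov" (degrees; the focal length in pixels is half the picture's height over the tangent of half this angle, whatever the lens; pixels are square), "cx", "cy" (the principal point, pixels), "rvec" (rotation vector, rad) and "tvec" (3), from world to camera coordinates, as OpenCV has them; the wrist camera has in their place "mount" (4x4, takes a point from camera to tool coordinates, whose origin is the TCP and whose axes are the tool frame's). Camera axes: x right, y down, z forward; pixel columns grow to the right and rows downward; lengths in mm; the calibration is good to about 2 mm. A picture is of the moment at which its call begins: read the wrist's pose just before it. There is no depth.
- env.job_done(): hands the job in, once; it reports no verdict.
Trained networks look in a picture, given as the dict that the camera call returned (one of the last four; its "shot" number tells which), for a name from the list of things; names that differ only in an ending like _2 or _b are one class to them, and where a whole thing is asked for, a point or a joint stands for the part that bears it (a point fixed in the world has none). Each returns a list of dicts, best first, with "confidence" (0 to 1); they miss things now and then, are a little off and sometimes report something else, mostly with a low value. They report only what shows in the picture. A call takes as long as a camera call. They do not tell look-alikes from the thing itself.
- nets.look_for(picture, thing): "point" ([x, y, z] in mm, in the coordinates of the camera as it stood for that picture, good to about 4 mm: the middle of the surface that is visible of it).
- nets.mark_of(picture, thing): "point" ([x, y, z] in mm, in the coordinates of the camera as it stood for that picture, good to about 4 mm: a listed point, or the origin of a listed thing).
The state is a dict: "t": time; "joints": joint angles; "qvel": joint speeds; "tau": joint torques, N m; "eef_pos": TCP position; "tcp_rot": TCP orientation; "ft_force": force on the tool from outside, world axes, zero at the start; "moment": the same for the moment, N m; "opening": opening from 0.0 (shut) to 1.0 (fully open).
Only numpy, scipy, OpenCV 4.12 (cv2) and the standard library are available. Lean on these libraries where they do the work, as an engineer would, in place of code of your own. Each camera call takes 0.05 s, during which the arm holds its last target. There are 200 camera calls.

## Working session

There is one attempt and no reset: what is moved stays moved. The work goes in short steps, Python scripts to look and compute and a tool call to move; the robot and the scene stay as the last step left them, time stands still between calls to the robot, and variables do not carry over. Pictures are saved under pics/ and viewed, about 8 in all and at most 12, crops included, and the job is handed in when it is done.

Besides the shell and the picture viewer there is one more tool, called after "Call:" as a command line: name --argument value ..., lists and objects as JSON in quotes. apply_moves: Moves the arm, as the interface text tells. Its arguments: {"type":"object","properties":{"increments":{"type":"array"}},"required":["increments"]}

```bash
mkdir -p pics
cat > h.py <<'E'
import numpy as np, cv2
from scipy.spatial.transform import Rotation as R
from cell import readout, read_camera, env, nets
def Tt(s=None):
    s=s or readout.state(); T=np.eye(4); T[:3,:3]=R.from_euler('xyz',s['tcp_rot']).as_matrix(); T[:3,3]=s['eef_pos']; return T
def cam(name):
    T=Tt(); p=read_camera(name)
    if name=='wrist': p['C']=T@np.array(p['mount'])
    else:
        M=np.eye(4); M[:3,:3]=cv2.Rodrigues(np.array(p['rvec'],float))[0]; M[:3,3]=np.ravel(p['tvec']); p['C']=np.linalg.inv(M)
    p['f']=200/np.tan(np.radians(p['vfov'])/2); return p
def w(p,q): return (p['C']@np.r_[q,1])[:3]
def pix(p,u,v,z):
    d=p['C'][:3,:3]@np.array([(u-p['cx'])/p['f'],(v-p['cy'])/p['f'],1]); o=p['C'][:3,3]; return o+d*(z-o[2])/d[2]
def proj(p,X):
    c=np.linalg.inv(p['C'])@np.r_[X,1]; return c[:2]/c[2]*p['f']+[p['cx'],p['cy']]
def save(p,n): cv2.imwrite('pics/'+n,p['img'][:,:,::-1])
E
python3 - <<'E'
from h import *
np.set_printoptions(precision=1,suppress=True)
print(readout.state(), env.grip_point_offset)
for c in ['top','side']:
    p=cam(c); save(p,c+'.png'); print(c,p['C'][:3,3],p['f'])
    for t in ['shaker','platform','foam_strip','clamp_bar','rack','blue_rack','tip_box','bottle','pipette','pen_pot','wash_bottle','timer']:
        for k in ([nets.mark_of]):
            print(t,[(w(p,d['point']),round(d['confidence'],2),proj(p,w(p,d['point'])).round()) for d in k(p,t)][:4])
E
```

```text
{'t': 0.0, 'joints': array([-1.2,  0.5,  1.6, -0. ,  1.1, -0.1]), 'qvel': array([ 0.,  0., -0.,  0., -0.,  0.]), 'tau': array([ -0. , -61.3, -25.8,   0.1,   0. ,  -0. ]), 'eef_pos': array([ 263.2, -566.6,  214.1]), 'tcp_rot': array([-1.6,  0. , -2.7]), 'ft_force': array([ 0. , -0.8, -0.4]), 'moment': array([-0.,  0.,  0.]), 'opening': 0.9993598980478451} 18.8
top [ 402.   -79.1 1554. ] 417.78727887046637
shaker [(array([587.1, 156.5,   3.4]), 0.64, array([257., 184.])), (array([637.4, 415.2,   2.5]), 0.15, array([188., 169.]))]
platform [(array([591. , 158.9, 103.8]), 0.82, array([252., 179.]))]
foam_strip [(array([684.6, 181.4, 103.3]), 0.97, array([247., 153.])), (array([ 601.3, -296.4,    0.5]), 0.69, array([378., 182.]))]
clamp_bar [(array([486.4, 122.3, 106.9]), 0.67, array([262., 209.]))]
rack [(array([ 502.3, -438.6,   -1.8]), 0.81, array([416., 209.])), (array([ 460.6, -262.7,   -0.1]), 0.76, array([369., 219.])), (array([ 305.4, -351.7,   -0.5]), 0.74, array([393., 262.])), (array([ 493. , -608.5,   -0.2]), 0.72, array([462., 212.]))]
blue_rack [(array([ 600.9, -296.8,    2.
[... 640 characters left out ...]
 105.4]), 0.31, array([316., 142.]))]
platform [(array([593.3, 156.5, 108.3]), 0.91, array([299., 154.]))]
foam_strip []
clamp_bar []
rack [(array([ 310.8, -353.1,    1.2]), 0.8, array([315., 313.])), (array([ 457.8, -265.8,    1.3]), 0.77, array([338., 269.])), (array([ 507.5, -437.2,   -0.2]), 0.71, array([385., 301.])), (array([ 490.2, -607.3,   -0.6]), 0.6, array([419., 347.]))]
blue_rack [(array([ 604.3, -297.1,   -1.5]), 0.67, array([380., 255.]))]
tip_box [(array([ 738.7, -256.3,    0.1]), 0.71, array([403., 229.]))]
bottle []
pipette [(array([328.6, 222.6,   5.7]), 0.6, array([228., 193.]))]
pen_pot []
wash_bottle []
timer [(array([ 328.2, -204.2,    0.9]), 0.8, array([293., 275.]))]
```

```bash
ls .
```

```text
h.py
pics
```

Run:
```python
import cv2
a=cv2.imread('pics/top.png')[110:290,150:500]; b=cv2.imread('pics/side.png')[110:390,190:490]
cv2.imwrite('pics/a.png',cv2.resize(a,None,fx=2.28,fy=2.28,interpolation=3)); cv2.imwrite('pics/b.png',cv2.resize(b,None,fx=2,fy=2,interpolation=3))
```

```text
(no output)
```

View pics/a.png

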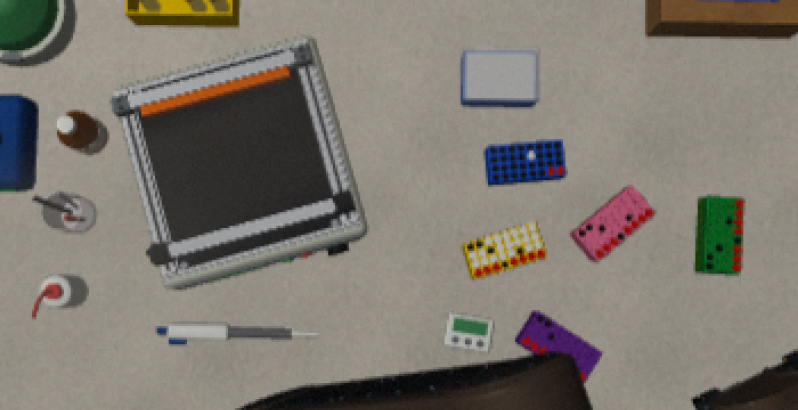

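View pics/b.png

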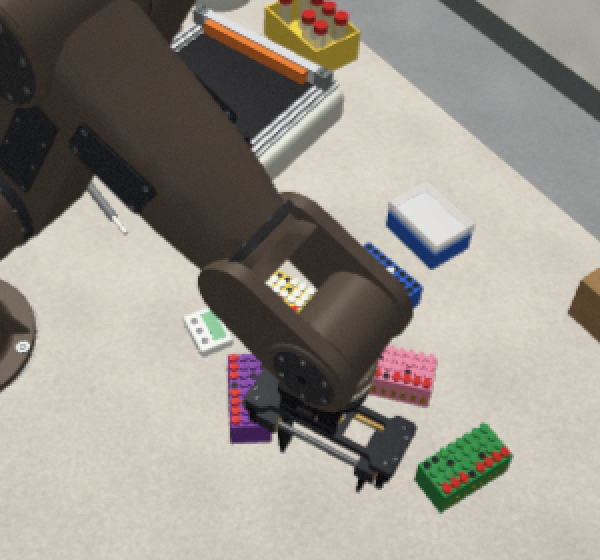

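The yellow rack (top crop (505,250), full image (371,220)) stands at about (460,-264). Its block shape, rack size and yellow colour fit. The pink (612,223), purple (560,345), green (720,235) and blue (525,162) ones don't fit, nor does the open yellow bin at (182,12). Next I'll measure the yaws.

```bash
cat >> h.py <<'E'
def hull(p,z,lo,hi,near,rad):
    m=cv2.inRange(cv2.cvtColor(p['img'],cv2.COLOR_RGB2HSV),lo,hi); v,u=np.nonzero(m)
    X=np.array([pix(p,a,b,z)[:2] for a,b in zip(u,v)]); X=X[np.hypot(*(X-near).T)<rad]
    return cv2.minAreaRect(X.astype(np.float32)), X
E
python3 - <<'E'
from h import *
np.set_printoptions(precision=1,suppress=True)
p=cam('top')
r,X=hull(p,48,(20,90,80),(35,255,255),(460,-264),85); print('rack',r,len(X))
r,X=hull(p,130,(5,160,120),(16,255,255),(684,181),150); print('foam',r,len(X))
T=Tt(); print(T, proj(p,[460,-264,50]))
E
```

```text
rack ((458.0657043457031, -261.76123046875), (60.539306640625, 125.96148681640625), 18.179140090942383) 256
foam ((703.1682739257812, 178.49400329589844), (163.99246215820312, 203.59738159179688), 60.888126373291016) 285
[[  -0.9    0.     0.4  263.3]
 [  -0.4   -0.    -0.9 -566.9]
 [   0.    -1.     0.   214.7]
 [   0.     0.     0.     1. ]] [371.2 219. ]
```

```bash
cat >> h.py <<'E'
def plan(xyz,yawdeg,n,op):
    T=Tt(); g=R.from_euler('xyz',[-90,0,yawdeg],degrees=True); r0=R.from_matrix(T[:3,:3])
    rv=(r0.inv()*g).as_rotvec(); d=(np.array(xyz)-T[:3,3])/n
    for i in range(n):
        r=r0*R.from_rotvec(rv*i/n)
        print([[round(float(a),2) for a in r.inv().apply(d)/10],[round(float(a),1) for a in np.degrees(rv)/n],op])
E
python3 - <<'E'
from h import *
plan([458,-262,200],-72,8,9.5)
E
```

```text
[[-3.81, 0.18, -2.43], [-0.0, -10.4, 0.0], 9.5]
[[-4.19, 0.18, -1.7], [-0.0, -10.4, 0.0], 9.5]
[[-4.43, 0.18, -0.92], [-0.0, -10.4, 0.0], 9.5]
[[-4.52, 0.18, -0.11], [-0.0, -10.4, 0.0], 9.5]
[[-4.47, 0.18, 0.71], [-0.0, -10.4, 0.0], 9.5]
[[-4.26, 0.18, 1.5], [-0.0, -10.4, 0.0], 9.5]
[[-3.92, 0.18, 2.25], [-0.0, -10.4, 0.0], 9.5]
[[-3.45, 0.18, 2.92], [-0.0, -10.4, 0.0], 9.5]
```

Call:
apply_moves --increments '[[[-3.8,0.2,-2.4],[0,-10.4,0],9.5],[[-4.2,0.2,-1.7],[0,-10.4,0],9.5],[[-4.4,0.2,-0.9],[0,-10.4,0],9.5],[[-4.5,0.2,-0.1],[0,-10.4,0],9.5],[[-4.5,0.2,0.7],[0,-10.4,0],9.5]]'

```text
t: 1.98
eef_pos: [385.0, -372.8, 204.1]
tcp_rot: [-1.57, -0.001, -1.776]
ft_force: [-0.0, 0.5, -0.4]
opening: 0.996
```

Call:
apply_moves --increments '[[[-4.3,0.2,1.5],[0,-10.4,0],9.5],[[-3.9,0.2,2.2],[0,-10.4,0],9.5],[[-3.4,0.2,2.9],[0,-10.4,0],9.5],[[0,0,0],[0,0,0],9.5],[[0,0,0],[0,0,0],9.5]]'

```text
t: 2.6
eef_pos: [457.0, -251.0, 198.4]
tcp_rot: [-1.57, -0.003, -1.21]
ft_force: [0.2, 0.3, 0.2]
opening: 1.0
```

Run:
```python
from h import *
np.set_printoptions(precision=1,suppress=True)
p=cam('wrist'); save(p,'w1.png'); print(p['C'],p['f'])
for k in (nets.mark_of,):
  for d in k(p,'rack'): print(w(p,d['point']),d['confidence'])
r,X=hull(p,48,(20,90,60),(35,255,255),(460,-264),95); print('rack',r,len(X))
s=readout.state(); print(s['eef_pos'],s['tcp_rot'],s['joints'])
plan([458,-262,200],-72,2,9.5)
```

```text
[[   0.9    0.3    0.1  432.2]
 [   0.4   -0.9   -0.2 -183.4]
 [  -0.     0.3   -1.   367.6]
 [   0.     0.     0.     1. ]] 297.89773571876805
[ 505.6 -439.6    1. ] 0.97
[ 455.3 -263.9   -1.4] 0.89
rack ((459.1061706542969, -261.09246826171875), (59.230403900146484, 122.78204345703125), 17.85389518737793) 2189
[ 456.7 -251.4  198.3] [-1.6 -0.  -1.2] [-0.6  0.4  1.8 -0.   0.9 -1. ]
[[0.52, -0.08, -0.13], [-0.0, 1.3, 0.1], 9.5]
[[0.52, -0.08, -0.11], [-0.0, 1.3, 0.1], 9.5]
```

View pics/w1.png

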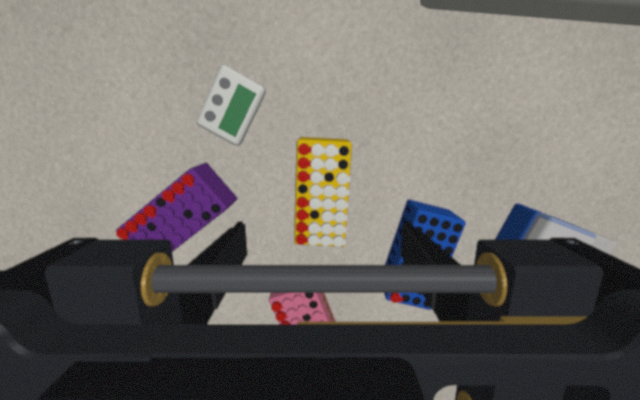

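The close look confirms it: yellow rack at (323,192), with no neighbours in the way of the fingers.

Call:
apply_moves --increments '[[[0.5,0,-0.1],[0,1.4,0],9.5],[[0.5,3,-0.1],[0,1.3,0],9.5],[[0,4,0],[0,0,0],9.5],[[0,3,0],[0,0,0],9.5],[[0,0,0],[0,0,0],9.5]]'

```text
t: 3.32
eef_pos: [457.6, -267.7, 96.6]
tcp_rot: [-1.568, -0.005, -1.273]
ft_force: [-0.2, -0.5, 0.7]
opening: 0.999
```

Run:
```python
from h import *
s=readout.state(); print(s['eef_pos'],s['tcp_rot'])
plan([459,-261,11],-72.1,3,9.5)
```

```text
[ 457.60992969 -267.67025201   96.6129865 ] [-1.56802206 -0.00530557 -1.27336565]
[[-0.21, 2.85, 0.1], [-0.1, -0.3, 0.1], 9.5]
[[-0.21, 2.85, 0.11], [-0.1, -0.3, 0.1], 9.5]
[[-0.2, 2.85, 0.11], [-0.1, -0.3, 0.1], 9.5]
```

Call:
apply_moves --increments '[[[-0.2,2.8,0.1],[-0.1,-0.3,0.1],9.5],[[-0.2,2.5,0.1],[-0.1,-0.3,0.1],9.5],[[-0.1,1.7,0.1],[-0.1,-0.3,0.1],9.5],[[0,0.6,0],[0,0,0],9.5],[[0,0,0],[0,0,0],9.5]]'

```text
t: 3.95
eef_pos: [461.4, -266.4, 23.5]
tcp_rot: [-1.569, -0.006, -1.263]
ft_force: [0.1, -0.6, 0.2]
opening: 1.0
```

Run:
```python
from h import *
s=readout.state(); print(s['eef_pos'],s['tcp_rot'],s['ft_force'])
plan([459,-261,12],-72.1,1,9.5)
```

```text
[ 461.38933468 -266.42467736   23.49743222] [-1.5691848  -0.00616791 -1.26313358] [ 0.10621877 -0.59073251  0.1554139 ]
[[-0.6, 1.15, -0.07], [-0.1, -0.3, 0.4], 9.5]
```

Call:
apply_moves --increments '[[[-0.6,1.1,0],[-0.1,-0.3,0.4],9.5],[[0,0,0],[0,0,0],9.5],[[0,0,0],[0,0,0],6],[[0,0,0],[0,0,0],4],[[0,0,0],[0,0,0],4]]'

```text
t: 4.58
eef_pos: [460.1, -260.8, 13.4]
tcp_rot: [-1.57, -0.001, -1.258]
ft_force: [0.6, 0.1, -0.0]
opening: 0.74
```

Call:
apply_moves --increments '[[[0,0,0],[0,0,0],4],[[0,0,0],[0,0,0],4],[[0,0,0],[0,0,0],4],[[0,-0.5,0],[0,0,0],4],[[0,-1,0],[0,0,0],4]]'

```text
t: 5.2
eef_pos: [459.6, -260.5, 28.5]
tcp_rot: [-1.571, 0.001, -1.258]
ft_force: [-0.5, 0.6, -2.6]
opening: 0.629
```

Call:
apply_moves --increments '[[[0,-4,0],[0,0,0],4],[[0,-6,0],[0,0,0],4],[[0,-6,0],[0,0,0],4],[[0,-6,0],[0,0,0],4],[[0,-2,0],[0,0,0],4]]'

```text
t: 5.82
eef_pos: [458.4, -259.8, 278.4]
tcp_rot: [-1.571, 0.002, -1.258]
ft_force: [1.5, -0.1, -3.5]
opening: 0.63
```

Run:
```python
from h import *
np.set_printoptions(precision=1,suppress=True)
P=[];F=[];K=[]
for i in range(2):
  p=cam('top')
  for t,l in (('platform',P),('foam_strip',F),('clamp_bar',K)):
    for d in nets.mark_of(p,t)[:1]: l.append(w(p,d['point']))
print(P,F,K)
r,X=hull(p,141,(4,170,120),(15,255,255),(684,181),125)
m=np.median(X,0); X=X[abs(X[:,0]-684)<60]
vx,vy,x0,y0=cv2.fitLine(X.astype(np.float32),cv2.DIST_HUBER,0,.01,.01).ravel()
print('foam',len(X),np.degrees(np.arctan2(vy,vx)),x0,y0, cv2.minAreaRect(X.astype(np.float32)))
print(readout.state()['ft_force']); plan([540,20,260],-76,7,4)
```

```text
[array([592. , 156.3, 104.4]), array([590.8, 157.7, 106.9])] [array([683.1, 181.5, 106.6])] [array([489. , 123.1, 109. ]), array([486.1, 121.4, 109.4])]
foam 275 -73.334236 687.4898 184.89561 ((687.4920654296875, 184.70791625976562), (14.303752899169922, 227.4468231201172), 16.705650329589844)
[-0.8  0.8 -2.3]
[[-3.44, 0.2, 2.35], [0.0, 0.6, -0.1], 4]
[[-3.46, 0.19, 2.31], [0.0, 0.6, -0.1], 4]
[[-3.48, 0.19, 2.28], [0.0, 0.6, -0.1], 4]
[[-3.5, 0.19, 2.25], [0.0, 0.6, -0.1], 4]
[[-3.53, 0.19, 2.21], [0.0, 0.6, -0.1], 4]
[[-3.55, 0.19, 2.18], [0.0, 0.6, -0.1], 4]
[[-3.57, 0.18, 2.14], [0.0, 0.6, -0.1], 4]
```

Run:
```python
from h import *
plan([604,160,250],-73.3,9,4)
```

```text
[[-3.93, 0.27, 2.98], [0.0, 0.1, -0.1], 4]
[[-3.94, 0.27, 2.97], [0.0, 0.1, -0.1], 4]
[[-3.95, 0.26, 2.96], [0.0, 0.1, -0.1], 4]
[[-3.95, 0.26, 2.95], [0.0, 0.1, -0.1], 4]
[[-3.96, 0.26, 2.94], [0.0, 0.1, -0.1], 4]
[[-3.97, 0.26, 2.93], [0.0, 0.1, -0.1], 4]
[[-3.98, 0.26, 2.92], [0.0, 0.1, -0.1], 4]
[[-3.98, 0.26, 2.91], [0.0, 0.1, -0.1], 4]
[[-3.99, 0.25, 2.91], [0.0, 0.1, -0.1], 4]
```

Call:
apply_moves --increments '[[[-2,0,1.5],[0,0.1,-0.1],4],[[-4,0.2,3],[0,0.1,-0.1],4],[[-4,0.2,3],[0,0.1,-0.1],4],[[-4,0.2,3],[0,0.1,-0.1],4],[[-4,0.2,3],[0,0.1,0],4]]'

```text
t: 6.85
eef_pos: [532.7, -43.8, 259.6]
tcp_rot: [-1.582, 0.006, -1.273]
ft_force: [0.7, -0.7, -3.3]
opening: 0.629
```

Call:
apply_moves --increments '[[[-4,0.3,3],[0,0.1,0],4],[[-4,0.3,3],[0,0.1,0],4],[[-3,0.3,2],[0,0.1,0],4],[[-1.5,0.1,1],[0,0.1,0],4],[[0,0,0],[0,0,0],4]]'

```text
t: 7.48
eef_pos: [582.9, 109.7, 243.5]
tcp_rot: [-1.59, 0.008, -1.277]
ft_force: [-1.1, 0.4, -2.4]
opening: 0.628
```

Run:
```python
from h import *
np.set_printoptions(precision=1,suppress=True)
s=readout.state(); print(s['eef_pos'],np.degrees(s['tcp_rot']),s['ft_force'],s['opening'])
p=cam('wrist'); save(p,'w2.png')
for t in ('platform','foam_strip','clamp_bar','rack'):
    print(t,[(w(p,d['point']),round(d['confidence'],2)) for d in nets.mark_of(p,t)][:2])
plan([606,160.5,250],-73.3,2,4)
```

```text
[582.9 109.7 243.5] [-91.1   0.5 -73.1] [-1.1  0.4 -2.4] 0.6275386780657599
platform [(array([593.9, 154.5, 106. ]), 0.97)]
foam_strip [(array([682. , 186.2, 105.5]), 0.84)]
clamp_bar []
rack [(array([580.2, 109.6, 227.2]), 0.73)]
[[-2.18, -0.29, 1.86], [0.5, 0.0, -0.2], 4]
[[-2.18, -0.28, 1.86], [0.5, 0.0, -0.2], 4]
```

View pics/w2.png

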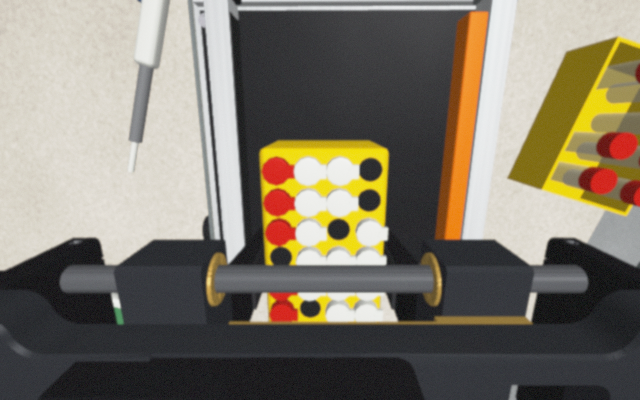

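Call:
apply_moves --increments '[[[-2.2,0,1.8],[0.5,0,-0.2],4],[[-2.2,0,1.8],[0.5,0,-0.2],4],[[0,0,0],[0,0,0],4],[[0,2,0],[0,0,0],4],[[0,2,0],[0,0,0],4]]'

```text
t: 8.35
eef_pos: [605.8, 156.6, 206.2]
tcp_rot: [-1.567, -0.001, -1.285]
ft_force: [-0.4, -1.1, -2.4]
opening: 0.629
```

Run:
```python
from h import *
plan([606.5,160.5,124],-73.3,3,4)
```

```text
[[-0.12, 2.74, 0.05], [-0.1, -0.1, 0.0], 4]
[[-0.12, 2.74, 0.05], [-0.1, -0.1, 0.0], 4]
[[-0.12, 2.74, 0.06], [-0.1, -0.1, 0.0], 4]
```

Call:
apply_moves --increments '[[[-0.1,2.5,0],[-0.1,-0.1,0],4],[[-0.1,2.5,0.1],[-0.1,0,0],4],[[-0.1,1.5,0],[0,0,0],4],[[0,0.5,0],[0,0,0],4],[[0,0,0],[0,0,0],4]]'

```text
t: 8.98
eef_pos: [605.6, 154.7, 134.8]
tcp_rot: [-1.571, -0.002, -1.287]
ft_force: [-0.0, 0.2, -2.4]
opening: 0.63
```

Run:
```python
from h import *
s=readout.state(); print(s['ft_force'],s['tcp_rot'])
plan([606.5,160.5,119],-73.3,1,4)
```

```text
[-0.04242023  0.21575407 -2.37573562] [-1.57109860e+00 -1.50088833e-03 -1.28710112e+00]
[[-0.53, 1.58, 0.25], [0.0, -0.4, 0.1], 4]
```

Call:
apply_moves --increments '[[[-0.6,0,0.2],[0,-0.4,0],4],[[0,0.4,0],[0,0,0],4],[[0,0.4,0],[0,0,0],4],[[0,0.4,0],[0,0,0],4],[[0,0,0],[0,0,0],4]]'

```text
t: 9.6
eef_pos: [606.4, 161.8, 123.8]
tcp_rot: [-1.568, -0.002, -1.279]
ft_force: [0.4, 0.4, -2.3]
opening: 0.629
```

Run:
```python
from h import *
s=readout.state(); print(s['ft_force'],s['tcp_rot'])
plan([606.5,160.5,119],-73.3,1,4)
```

```text
[ 0.36351161  0.44317287 -2.33199122] [-1.5683273  -0.00185787 -1.27916771]
[[0.12, 0.49, -0.03], [-0.1, 0.0, 0.1], 4]
```

Call:
apply_moves --increments '[[[0.1,0.2,0],[-0.1,0,0.1],4],[[0,0.15,0],[0,0,0],4],[[0,0.15,0],[0,0,0],4],[[0,0.1,0],[0,0,0],4],[[0,0,0],[0,0,0],4]]'

```text
t: 10.22
eef_pos: [607.1, 160.7, 118.7]
tcp_rot: [-1.569, -0.0, -1.279]
ft_force: [-0.7, 0.3, -3.2]
opening: 0.631
```

Call:
apply_moves --increments '[[[0,0.1,0],[0,0,0],4],[[0,0,0],[0,0,0],4],[[0,0.1,0],[0,0,0],4],[[0,0,0],[0,0,0],4],[[0,0,0],[0,0,0],4]]'

```text
t: 10.85
eef_pos: [607.5, 160.7, 118.6]
tcp_rot: [-1.567, -0.001, -1.279]
ft_force: [-0.7, -0.2, 0.2]
opening: 0.632
```

Contact: the deck now bears the weight. Releasing in place.

Call:
apply_moves --increments '[[[0,0.05,0],[0,0,0],4],[[0,0,0],[0,0,0],7.8],[[0,0,0],[0,0,0],7.8],[[0,0,0],[0,0,0],7.8],[[0,0,0],[0,0,0],7.8]]'

```text
t: 11.48
eef_pos: [607.7, 160.8, 118.1]
tcp_rot: [-1.567, -0.001, -1.279]
ft_force: [0.1, -0.1, 0.5]
opening: 0.82
```

Call:
apply_moves --increments '[[[0,-1,0],[0,0,0],7.8],[[0,-3,0],[0,0,0],7.8],[[0,-5,0],[0,0,0],7.8],[[0,-6,0],[0,0,0],7.8],[[0,-3,0],[0,0,0],7.8]]'

```text
t: 12.1
eef_pos: [606.2, 160.6, 303.9]
tcp_rot: [-1.57, -0.0, -1.279]
ft_force: [-0.2, -0.6, -1.0]
opening: 0.823
```

Run:
```python
from h import *
np.set_printoptions(precision=1,suppress=True)
s=readout.state(); print(s['eef_pos'],s['tcp_rot'],s['ft_force'])
p=cam('wrist'); save(p,'w3.png')
for t in ('platform','foam_strip','clamp_bar','rack'):
    print(t,[(w(p,d['point']),round(d['confidence'],2)) for d in nets.mark_of(p,t)][:2])
r,X=hull(p,153,(20,90,60),(35,255,255),(606,161),95); print('rack',r,len(X))
```

```text
[606.2 160.6 303.9] [-1.6 -0.  -1.3] [-0.2 -0.6 -1. ]
platform [(array([679.9, 188.1, 103.7]), 0.58)]
foam_strip [(array([681. , 183.9, 106.8]), 0.97)]
clamp_bar [(array([484.9, 119.2, 105.6]), 0.57)]
rack [(array([604.4, 157.6, 104.1]), 0.96)]
rack ((608.2711181640625, 159.95040893554688), (62.51186752319336, 125.03768157958984), 16.687488555908203) 2534
```

View pics/w3.png

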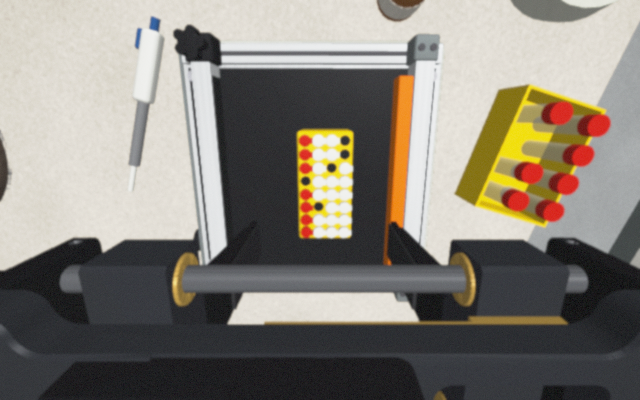

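Rack stands upright at (325,185), yaw 16.7° matching the bars, along-bar offset about 1 mm. Next: go behind the loose bar with closed fingers.

Run:
```python
from h import *
plan([450.7,113.5,270],-73.3,4,0)
```

```text
[[0.01, 0.75, -4.04], [0.1, 0.0, -0.0], 0]
[[0.01, 0.74, -4.04], [0.1, 0.0, -0.0], 0]
[[0.01, 0.74, -4.04], [0.1, 0.0, -0.0], 0]
[[0.01, 0.73, -4.04], [0.1, 0.0, -0.0], 0]
```

Call:
apply_moves --increments '[[[0,0,-3.5],[0,0,0],0],[[0,0.5,-4],[0,0,0],0],[[0,0.7,-4],[0,0,0],0],[[0,0.7,-3.5],[0,0,0],0],[[0,0,-0.8],[0,0,0],0]]'

```text
t: 12.98
eef_pos: [447.5, 113.4, 273.8]
tcp_rot: [-1.588, 0.003, -1.279]
ft_force: [1.1, -0.3, 0.5]
opening: 0.352
```

Run:
```python
from h import *
np.set_printoptions(precision=1,suppress=True)
p=cam('wrist'); save(p,'w4.png')
for t in ('clamp_bar','rack'):
    print(t,[(w(p,d['point']),round(d['confidence'],2)) for d in nets.mark_of(p,t)][:2])
print(readout.state()['opening'])
plan([450.7,113.5,150],-73.3,3,0)
```

```text
clamp_bar [(array([487.8, 121.1, 102.9]), 0.59)]
rack [(array([604.3, 161.1, 106.5]), 0.55)]
0.22612344433370093
[[0.03, 4.16, 0.08], [0.3, 0.0, -0.0], 0]
[[0.02, 4.16, 0.06], [0.3, 0.0, -0.0], 0]
[[0.02, 4.16, 0.04], [0.3, 0.0, -0.0], 0]
```

View pics/w4.png

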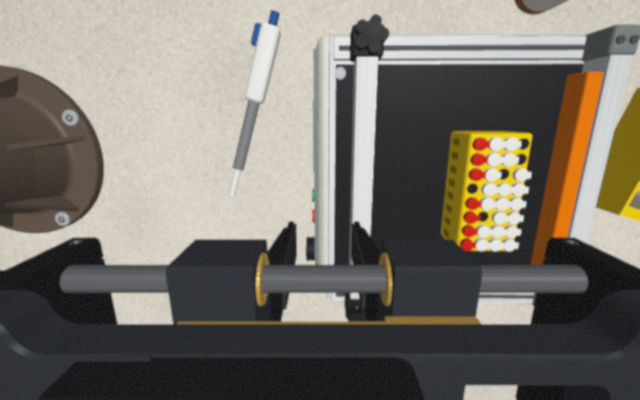

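Run:
```python
from h import *
p=cam('wrist'); s=readout.state()
c=np.array([592.5,156]); U=np.array([.958,.287]);V=np.array([-.287,.958])
for u,v,z in ((353,100,143),(353,200,143),(378,100,143),(377,200,143),(335,100,105),(335,200,105),(320,150,100)):
    d=pix(p,u,v,z)[:2]-c; print(u,v,(d@U).round(1),(d@V).round(1))
d=s['eef_pos'][:2]-c; print('tcp',d@U,d@V,s['eef_pos'],s['opening'],s['tcp_rot'])
```

```text
353 100 -121.6 89.1
353 200 -119.1 -10.7
378 100 -97.6 89.1
377 200 -94.0 -10.6
335 100 -138.1 91.3
335 200 -137.0 -21.1
320 150 -154.7 36.9
tcp -148.19625283061586 0.5173782973220065 [450.39840173 113.96891398 274.71520695] 0.18334141743615112 [-1.58526522  0.00215798 -1.27921638]
```

Call:
apply_moves --increments '[[[0,3,0],[0.8,0,0],0],[[0,4,0],[0,0,0],0],[[0,3,0],[0,0,0],0],[[0,1,0],[0,0,0],0],[[0,0,0],[0,0,0],0]]'

```text
t: 13.8
eef_pos: [455.6, 115.2, 161.7]
tcp_rot: [-1.568, 0.002, -1.279]
ft_force: [-0.1, -0.1, 0.8]
opening: 0.005
```

Run:
```python
from h import *
print(readout.state()['opening'])
plan([450.7,113.5,122],-73.3,2,0)
```

```text
0.005478918476977501
[[0.02, 1.98, -0.26], [-0.1, 0.0, -0.0], 0]
[[0.01, 1.98, -0.26], [-0.1, 0.0, -0.0], 0]
```

Call:
apply_moves --increments '[[[0,0,-0.5],[-0.2,0,0],0],[[0,1,0],[0,0,0],0],[[0,1.2,0],[0,0,0],0],[[0,1,0],[0,0,0],0],[[0,0,0],[0,0,0],0]]'

```text
t: 14.42
eef_pos: [451.7, 113.9, 129.5]
tcp_rot: [-1.568, 0.001, -1.279]
ft_force: [-0.2, -0.2, 0.7]
opening: 0.003
```

Run:
```python
from h import *
print(readout.state()['ft_force'])
plan([455,114.5,120],-73.3,1,0)
```

```text
[-0.24521851 -0.17358558  0.65986218]
[[0.04, 0.95, 0.33], [-0.1, 0.0, -0.1], 0]
```

Call:
apply_moves --increments '[[[0,0.6,0],[-0.1,0,0],0],[[0,0.4,0],[0,0,0],0],[[0,0.1,0.5],[0,0,0],0],[[0,0,0.5],[0,0,0],0],[[0,0,0.5],[0,0,0],0]]'

```text
t: 15.05
eef_pos: [467.3, 118.6, 118.0]
tcp_rot: [-1.57, 0.001, -1.279]
ft_force: [-0.3, -0.4, -0.4]
opening: 0.004
```

Call:
apply_moves --increments '[[[0,0,0.6],[0,0,0],0],[[0,0,0.6],[0,0,0],0],[[0,0,0.6],[0,0,0],0],[[0,0,0.6],[0,0,0],0],[[0,0,0.6],[0,0,0],0]]'

```text
t: 15.68
eef_pos: [497.8, 127.7, 118.1]
tcp_rot: [-1.57, 0.001, -1.279]
ft_force: [-0.5, -1.5, 0.2]
opening: 0.006
```

```bash
cat >> h.py <<'E'
def st():
    s=readout.state(); c=np.array([592.5,156]); U=np.array([.958,.287]);V=np.array([-.287,.958]); d=s['eef_pos'][:2]-c; f=s['ft_force'][:2]
    print('u %.1f v %.1f z %.1f Fu %.1f Fv %.1f Fz %.1f'%(d@U,d@V,s['eef_pos'][2],f@U,f@V,s['ft_force'][2]),np.degrees(s['tcp_rot']))
E
python3 -c 'from h import *; st()'
```

```text
u -98.8 v 0.1 z 118.1 Fu -1.0 Fv -1.3 Fz 0.2 [-8.99721369e+01  5.41472720e-02 -7.32667383e+01]
```

Call:
apply_moves --increments '[[[0,0,0.8],[0,0,0],0],[[0,0,0.8],[0,0,0],0],[[0,0,0.7],[0,0,0],0],[[0,0,0.6],[0,0,0],0],[[0,0,0.5],[0,0,0],0]]'

```text
t: 16.3
eef_pos: [532.9, 138.3, 118.1]
tcp_rot: [-1.57, 0.001, -1.279]
ft_force: [-0.4, -0.7, 0.3]
opening: 0.005
```

Call:
apply_moves --increments '[[[0,0,0.4],[0,0,0],0],[[0,0,0.4],[0,0,0],0],[[0,0,0.4],[0,0,0],0],[[0,0,0.4],[0,0,0],0],[[0,0,0.4],[0,0,0],0]]'

```text
t: 16.92
eef_pos: [553.2, 144.3, 118.1]
tcp_rot: [-1.571, 0.001, -1.279]
ft_force: [-1.1, -1.3, 1.3]
opening: 0.005
```

Call:
apply_moves --increments '[[[0,0,0.4],[0,0,0],0],[[0,0,0.4],[0,0,0],0],[[0,0,0.4],[0,0,0],0],[[0,0,0.4],[0,0,0],0],[[0,0,0.3],[0,0,0],0]]'

```text
t: 17.55
eef_pos: [572.6, 150.1, 118.1]
tcp_rot: [-1.571, 0.001, -1.279]
ft_force: [-1.3, -0.8, 0.6]
opening: 0.001
```

Run:
```python
from h import *
st(); p=cam('wrist'); save(p,'w5.png')
r,X=hull(p,153,(20,90,60),(35,255,255),(606,161),95); print('rack',r,len(X))
```

```text
u -20.8 v 0.1 z 118.1 Fu -1.4 Fv -0.4 Fz 0.6 [-9.00102198e+01  5.11383603e-02 -7.32628995e+01]
rack ((584.7547607421875, 168.89169311523438), (142.07177734375, 96.367919921875), 16.46638298034668) 8872
```

View pics/w5.png

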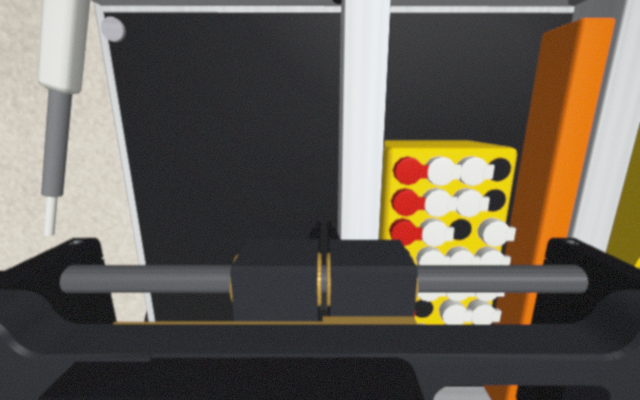

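Bar at (363,120) is up against the rack, rack square, foam still a little way off at right. Continuing slowly.

Call:
apply_moves --increments '[[[0,0,0.3],[0,0,0],0],[[0,0,0.3],[0,0,0],0],[[0,0,0.3],[0,0,0],0],[[0,0,0.3],[0,0,0],0],[[0,0,0],[0,0,0],0]]'

```text
t: 18.23
eef_pos: [585.3, 154.0, 118.0]
tcp_rot: [-1.57, 0.001, -1.279]
ft_force: [-0.3, 0.3, 0.6]
opening: 0.003
```

```bash
python3 -c 'from h import *; st()'
```

```text
u -7.5 v 0.2 z 118.0 Fu -0.2 Fv 0.4 Fz 0.6 [-8.99746744e+01  5.46677658e-02 -7.32681117e+01]
```

Call:
apply_moves --increments '[[[0,0,0.2],[0,0,0],0],[[0,0,0.2],[0,0,0],0],[[0,0,0.2],[0,0,0],0],[[0,0,0],[0,0,0],0],[[0,0,0],[0,0,0],0]]'

```text
t: 18.85
eef_pos: [591.4, 155.9, 118.0]
tcp_rot: [-1.57, 0.001, -1.279]
ft_force: [-0.7, 0.2, 0.1]
opening: 0.01
```

```bash
python3 -c 'from h import *; st()'
```

```text
u -1.1 v 0.2 z 118.0 Fu -0.6 Fv 0.4 Fz 0.1 [-8.99765790e+01  5.59557407e-02 -7.32652384e+01]
```

Call:
apply_moves --increments '[[[0,0,0.2],[0,0,0],0],[[0,0,0.2],[0,0,0],0],[[0,0,0.1],[0,0,0],0],[[0,0,0],[0,0,0],0],[[0,0,0],[0,0,0],0]]'

```text
t: 19.48
eef_pos: [596.4, 157.4, 118.0]
tcp_rot: [-1.571, 0.001, -1.279]
ft_force: [-1.0, -0.9, -0.1]
opening: 0.003
```

```bash
python3 -c 'from h import *; st()'
```

```text
u 4.1 v 0.2 z 118.0 Fu -1.2 Fv -0.6 Fz -0.1 [-8.99911147e+01  5.63467331e-02 -7.32667008e+01]
```

Call:
apply_moves --increments '[[[0,0,0.1],[0,0,0],0],[[0,0,0.1],[0,0,0],0],[[0,0,0.1],[0,0,0],0],[[0,0,0],[0,0,0],0],[[0,0,0],[0,0,0],0]]'

```text
t: 20.1
eef_pos: [598.5, 158.0, 118.0]
tcp_rot: [-1.573, 0.001, -1.279]
ft_force: [-2.4, -1.6, 0.7]
opening: 0.004
```

Run:
```python
from h import *
st(); p=cam('wrist'); save(p,'w6.png')
```

```text
u 6.3 v 0.2 z 118.0 Fu -2.8 Fv -0.9 Fz 0.7 [-9.01234263e+01  6.08628755e-02 -7.32599001e+01]
```

View pics/w6.png

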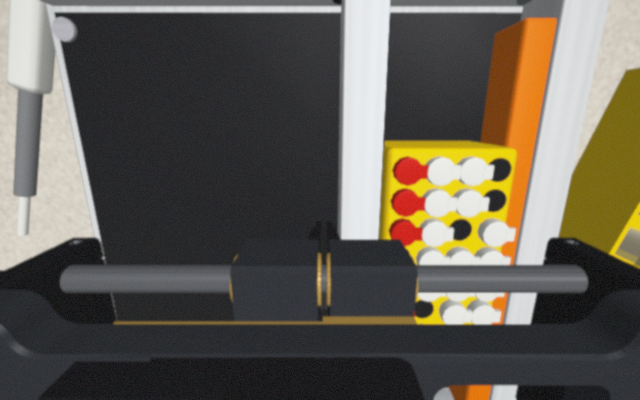

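Call:
apply_moves --increments '[[[0,0,0.1],[0.1,0,0],0],[[0,0,0.1],[0,0,0],0],[[0,0,0.1],[0,0,0],0],[[0,0,0],[0,0,0],0],[[0,0,0],[0,0,0],0]]'

```text
t: 20.78
eef_pos: [599.2, 158.3, 118.0]
tcp_rot: [-1.576, 0.001, -1.278]
ft_force: [-4.5, -1.1, 1.9]
opening: 0.002
```

```bash
python3 -c 'from h import *
st(); cam("top"); st(); cam("top"); st()'
```

```text
u 7.1 v 0.2 z 118.0 Fu -4.6 Fv 0.2 Fz 1.9 [-9.03196218e+01  7.16053786e-02 -7.32479193e+01]
u 7.1 v 0.2 z 118.0 Fu -4.4 Fv -0.3 Fz 1.7 [-9.03204021e+01  6.94986589e-02 -7.32473312e+01]
u 7.1 v 0.2 z 118.0 Fu -4.6 Fv -0.2 Fz 2.9 [-9.03183542e+01  7.14319630e-02 -7.32503372e+01]
```

Call:
apply_moves --increments '[[[0,0,0.15],[0.3,0,0],0],[[0,0,0.15],[0.2,0,0],0],[[0,0,0.1],[0.2,0,0],0],[[0,0,0.1],[0.2,0,0],0],[[0,0,0.1],[0.2,0,0],0]]'

```text
t: 21.5
eef_pos: [600.8, 158.7, 117.9]
tcp_rot: [-1.567, 0.002, -1.278]
ft_force: [-8.9, -3.7, 5.3]
opening: 0.004
```

```bash
python3 -c 'from h import *
st(); cam("top"); st(); cam("top"); st()'
```

```text
u 8.7 v 0.2 z 117.9 Fu -9.6 Fv -1.0 Fz 5.3 [-8.97959752e+01  8.66803188e-02 -7.32211343e+01]
u 8.7 v 0.2 z 117.9 Fu -9.8 Fv -0.8 Fz 6.3 [-8.97898764e+01  8.84262019e-02 -7.32209472e+01]
u 8.7 v 0.2 z 117.9 Fu -10.1 Fv -1.0 Fz 4.7 [-89.79631529   0.09016177 -73.22392525]
```

Call:
apply_moves --increments '[[[0,-0.02,0.1],[0.1,0,0],0],[[0,-0.03,0.1],[0.1,0,0],0],[[0,-0.03,0.1],[0.1,0,0],0],[[0,-0.03,0.1],[0.1,0,0],0],[[0,-0.03,0.1],[0.1,0,0],0]]'

```text
t: 22.22
eef_pos: [600.7, 158.7, 117.9]
tcp_rot: [-1.571, 0.002, -1.278]
ft_force: [-7.9, -4.4, 2.4]
opening: 0.006
```

```bash
python3 -c 'from h import *
st(); cam("top"); st(); p=cam("top"); st(); save(p,"t7.png")
a=p["img"][120:240,190:310,::-1]; cv2.imwrite("pics/t7c.png",cv2.resize(a,None,fx=5,fy=5,interpolation=3))'
```

```text
u 8.6 v 0.2 z 117.9 Fu -8.8 Fv -1.9 Fz 2.4 [-90.01138426   0.12255606 -73.20627386]
u 8.6 v 0.2 z 118.0 Fu -9.2 Fv -0.6 Fz 3.0 [-90.01220132   0.12238555 -73.20447867]
u 8.6 v 0.2 z 117.9 Fu -8.6 Fv -0.6 Fz 3.3 [-90.0094436    0.12389813 -73.20616511]
```

View pics/t7c.png

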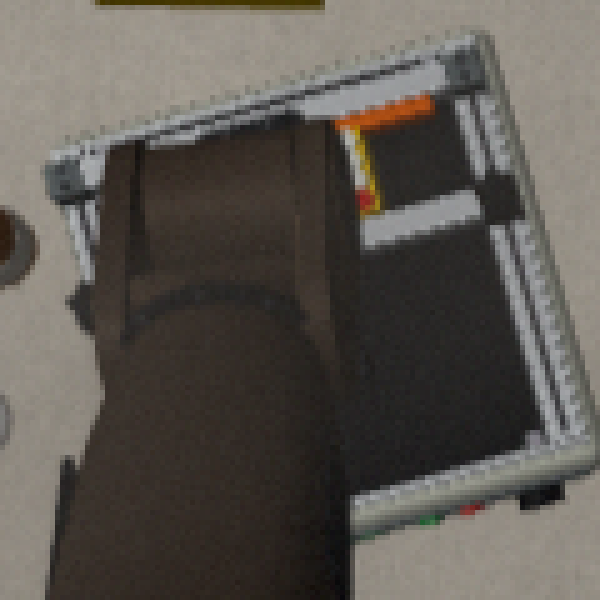

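The bar nips the rack squarely against the foam; the push is about 8.9 N. A slight increase.

Call:
apply_moves --increments '[[[0,-0.02,0.11],[0.1,0,0],0],[[0,-0.02,0.12],[0.1,0,0],0],[[0,-0.02,0.12],[0.15,0,0],0],[[0,-0.02,0.12],[0.15,0,0],0],[[0,-0.02,0.12],[0.15,0,0],0]]'

```text
t: 22.95
eef_pos: [600.8, 158.7, 117.9]
tcp_rot: [-1.574, 0.003, -1.277]
ft_force: [-9.6, -4.9, 4.4]
opening: 0.004
```

```bash
python3 -c 'from h import *
for i in range(5): st(); cam("wrist")'
```

```text
u 8.7 v 0.3 z 117.9 Fu -10.6 Fv -1.9 Fz 4.4 [-90.15727901   0.15568889 -73.17963553]
u 8.7 v 0.3 z 118.0 Fu -11.2 Fv -1.7 Fz 3.8 [-90.15629973   0.15656483 -73.18034541]
u 8.8 v 0.2 z 118.0 Fu -9.7 Fv -1.7 Fz 5.2 [-90.15139438   0.15398283 -73.18072722]
u 8.7 v 0.2 z 117.9 Fu -10.4 Fv -2.0 Fz 3.6 [-90.15687276   0.15473972 -73.18579572]
u 8.7 v 0.3 z 118.0 Fu -10.5 Fv -1.2 Fz 4.8 [-90.15408961   0.15494793 -73.17783861]
```

Steady at about 10.4 N. Handing in.

```bash
python3 -c 'from h import *
env.job_done(); st()'
```

```text
the job is handed in; nothing more can be done
the job is handed in; nothing more can be done
```

The yellow rack is on the shaker's platform, nipped between the clamp bar and the foam. I handed the job in at about 23 s with the arm still pressing.

- **Placing:** I gripped the rack across its 60 mm width and set it down on the deck until the wrist force showed the deck was carrying it. I then released it. It stood upright, about 1 mm from the middle along the bars, with its sides at 16.7°, the same as the bars.
- **Clamping:** I pushed the middle of the clamp bar with closed fingers. It took up the rack and pressed it against the foam.
- **Last checks:** Five readings over about 0.2 s gave a push of 9.7–11.2 N, around 10.4 N on average, with no drift. The foam had yielded about 4 mm.
- **Less certain:** The fingers also felt a side force of 1–2 N and a vertical force of about 4 N, which I took to be friction on the bar and did not fully remove. The arm hid part of the rack in the last top view. What showed was square, with the bar and foam both touching it. I saw no sign of the arm touching anything else on the bench, but I did not measure the other things again at the end.

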